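# Set the stirrer's speed selector to four and start it

## Robot

A 7-joint arm with a two-finger parallel gripper is mounted at the origin on a cart in front of the work surface, level with it; the furniture and walls round the work are solid. World frame = base frame: x ahead of the robot, y to its left, z up, the work surface at z = 0. Lengths are in m, angles in rad, forces in N, time in s.
With the tool pointing down it reaches from about 0.4 to 0.85 m from the base axis. Payload 4.5 kg.
Tool frame: the origin (TCP) lies between the finger pads; the fingertips stand 11 mm ahead of it and the grasp point (between the pads) lies 8 mm behind it (r.tip_reach is the distance from the TCP to the fingertips, in m); x points along the fingers, y is the direction in which the jaws open and shut, and the axes are right-handed (so a half turn about x gives the same grasp; the last joint's range is limited). The gripper opens to 88 mm and grips with 3 to 60 N. Pads are 18 mm wide; open, the fingers measure 123 mm over their backs; the gripper's body (75 mm by 187 mm) begins 45 mm behind the grasp point.
Start: joints at [1.384, 0.689, -0.195, 1.565, 0.157, 0.902, -0.215], TCP at [0.137, -0.61, 0.25] pointing down, gripper open.
Joint ranges: [-3.01, 3.01], [-0.46, 2.08], [-1.47, 1.51], [0.13, 2.56], [-1, 4.14], [0.04, 2.09], [-2.66, 2.66]. Speed limits (rad/s): [2.57, 2.57, 3.14, 3.14, 3.14, 3.14, 3.14].

## Interface

Orientations are given as a unit quaternion [x, y, z, w].
In Python, from plant import r gives the robot as it stands.
- The arm moves only by the tool drive_tool, never from a script. Its argument "deltas" is a list of rows, each a list of 3 entries, a list of its own where there are three numbers: the turn, a rotation vector about the tool's x, y, z in degrees, then the shift along the tool's x, y, z in cm, then the finger opening in cm, from 0 to 8.81. A call has 1 to 12 rows; each row shifts and turns the commanded pose from where the row before left it, along the tool's axes as they then stand; what a row does not reach is not made up. A row lasts 1/12 s, in which the tool goes at most 41.7 mm and 7.16 degrees, less where a joint would pass 70% of its speed; a pose out of reach is approached as far as the arm can. A call is refused whole if a number of a shift passes 4.17 or a number of a turn 7.16, either way. A call with a gripper value outside its range is refused whole. The fingers move at their own pace and stop on an object; "force" is the grip in N (left out, the last holds). Time passes only in rows, so rows that do not move let the fingers close. It gives the time, the measured TCP pose, the force and the opening at its end, in the units of the state.
- r.get_state(): the state, without advancing time (a new reading comes with each control period).
- r.snapshot(name): name is "side" or "top" or "wrist"; returns a dict with "color" (480x640x3 uint8, red, green, blue), "fov_y" (degrees; the focal length in pixels is half the picture's height over the tangent of half this angle, whatever the lens; pixels are square), "cx", "cy" (the principal point, pixels), "extrinsics" (4x4, takes a point from world to camera coordinates); the wrist camera has in their place "tool_from_camera" (4x4, takes a point from camera to tool coordinates, whose origin is the TCP and whose axes are the tool frame's). Camera axes: x right, y up, looking along -z (the intrinsics and any distortion apply to the point x, -y, -z); pixel columns grow to the right and rows downward; lengths in m; the calibration is good to about 2 mm. A picture is of the moment at which its call begins: read the wrist's pose just before it. There is no depth.
- r.finish_job(): hands the job in, once; it reports no verdict.
The state is a dict: "clock": time; "q": joint angles; "qd": joint speeds; "joint_torque": joint torques, N m; "tool_pos": TCP position; "eef_rot": TCP orientation; "contact_force": force on the tool from outside, world axes, zero at the start; "moment": the same for the moment, N m; "opening": opening from 0.0 (shut) to 1.0 (fully open).
Only numpy, scipy, OpenCV 4.12 (cv2) and the standard library are available. Lean on these libraries where they do the work, as an engineer would, in place of code of your own. Each camera call takes 0.05 s, during which the arm holds its last target. There are 200 camera calls.

## Task

With the fingers shut, push the upright post of the magnetic stirrer's stepped speed selector lightly from the side and turn it clockwise, click by click, to speed four (the fourth dot after the off bar), without pinching it or ever clicking on to the fifth. Only then press the round start button beside it fully down and let it come up again. Leave the beaker on the stirring plate and the small things on and round the stirrer where they are, and lift nothing.

Things in the scene. Friction and masses are not known exactly. Their poses are not given: they have to be found in the camera images.
- stirrer: low white magnetic stirrer, 280 x 170 mm, fixed; origin at the centre of its underside, x to its rear, y to its left, z up. Flat deck 50 mm above the bench. In front (-x): selector left, start button right; at the rear a round aluminium stirring plate (diameter 124 mm, centre at x +75, y 0 mm, top 64 mm above the bench) with the beaker on it.
- selector_axis (a point): point on the selector's vertical axis at deck height, at x -80, y +18 mm on the stirrer. Round it: a hub of radius 17 mm, 15 mm high, with one radial arm (9 mm wide, 5 to 12 mm above the deck) that bears an upright post. On the deck, 57 mm from the axis, the printed scale: a bar (off), then clockwise five dots that grow, 30 degrees apart.
- selector (a joint): turn in rad, clockwise from above: 0 at off, 0.5236 (30 degrees) more per click; speed four = 2.094; five = 2.618 is the last. At value q the arm points (75 degrees - q) counterclockwise from the stirrer's +x, so four is 45 degrees to the right of the rear. A sprung ball holds each position; past half-way it snaps to the next. Starts at off, one or two. Takes 2 to 4 N at the post.
- selector_lever: the black hub, arm and post that turn together; origin on the axis at deck height, z up; at joint value 0 its axes are those of the stirrer
- post_top (a point): centre of the top of the selector's upright round post: diameter 12 mm, standing 42 mm from the axis, its top 36 mm above the deck (86 mm above the bench); it is free all round above the arm
- start_button (a joint): travel of the start button in m: 0 up, 0.006 fully down; it springs back. Fully down takes about 5 N.
- start_button_top (a point): centre of the top of the round black start button (diameter 28 mm, in a grey collar of diameter 44 mm), 18 mm above the deck when up; moves with the button. It is pressed straight down.
- beaker_center (a point): centre of a clear beaker, diameter 51 mm, 64 mm high, loose on the stirring plate; half-way up
- coverslip_box: small box 30 x 30 x 14 mm, loose on the deck behind the start button; origin at the centre of its underside
- timer: bench timer 62 x 66 x 21 mm, loose on the bench left of the stirrer's front; origin at the centre of its underside
- petri_dish: clear petri dish, diameter 58 mm, 15 mm high, loose on the bench left of the stirrer; origin at the centre of its underside
- marker: capped marker pen 135 mm long, 17 mm thick, lying loose on the bench right of the stirrer; origin at the centre of its underside
Not all that is in view belongs to the job. Leave any green look-alike of the part that bears beaker_center alone.

How it is judged:
By the outcome, as a careful person would: the job done as asked, in the order asked, and still so for the second after the job is handed in, with the robot touching nothing.
It also fails if it takes over 48 s, if anything falls off the work surface, if the arm or the gripper's body presses on something with over 40 N, if the wrist force passes 120 N, or if a joint passes its speed limit or range.

## Working session

There is one attempt and no reset: what is moved stays moved. The work goes in short steps, Python scripts to look and compute and a tool call to move; the robot and the scene stay as the last step left them, time stands still between calls to the robot, and variables do not carry over. Pictures are saved under pics/ and viewed, about 8 in all and at most 12, crops included, and the job is handed in when it is done.

Besides the shell and the picture viewer there is one more tool, called after ">>>" as name(argument=value, ...), one argument or row to a line, values as JSON. drive_tool: Moves the arm, as the interface text tells. Its arguments: {"type":"object","properties":{"deltas":{"type":"array","items":{"type":"array"}},"force":{"type":"number"}},"required":["deltas"]}

```bash
ls; mkdir -p pics
python3 - <<'E'
from plant import r
import cv2,numpy as np
s=r.get_state();print(s)
for n in("side","top"):
    d=r.snapshot(n);cv2.imwrite(f"pics/{n}0.png",d["color"][...,::-1])
    print(n,d["fov_y"],d["cx"],d["cy"],np.round(d["extrinsics"],4).tolist(),[k for k in d])
d=r.snapshot("wrist");print(np.round(d["tool_from_camera"],4).tolist(),d["fov_y"]);print([k for k in d], r.tip_reach)
E
```

```text
pics
{'clock': 0.0, 'q': array([ 1.38383049,  0.68997042, -0.19450141,  1.56634406,  0.15732384,
        0.9024865 , -0.21511966]), 'qd': array([-0.00036557, -0.00065098,  0.00010718, -0.0001096 , -0.00031158,
       -0.00047246, -0.00023864]), 'joint_torque': array([ 5.52604183e-05, -5.27564728e+01, -1.26677178e+00, -1.53426343e+01,
       -5.26132027e-02,  6.54437259e-03,  2.00512777e-04]), 'tool_pos': array([ 0.13666855, -0.60925128,  0.24891816]), 'eef_rot': array([-0.70267434, -0.07854788,  0.70292629, -0.07728934]), 'contact_force': array([ 0.05777705,  0.91213629, -0.10422023]), 'moment': array([-0.00939613,  0.03315593, -0.00613221]), 'opening': 1.0006040603006618}
side 48.58050320461409 320.06059790498045 241.03045509824648 [[0.9959, -0.0906, 0.0068, -0.4995], [0.054, 0.6506, 0.7575, -0.1337], [-0.073, -0.754, 0.6528, -0.7899], [0.0, 0.0, 0.0, 1.0]] ['color', 'fov_y', 'cx', 'cy', 'extrinsics']
top 45.6794792641808 325.4680155524597 246.3169360558366 [[0.0162, -0.9998, 0.0132, 0.068], [0.9982, 0.0169, 0.0583, -0.4974], [-0.0586, 0.0122, 0.9982, -0.9693], [0.0, 0.0, 0.0, 1.0]] ['color', 'fov_y', 'cx', 'cy', 'extrinsics']
[[-0.0008, 0.283, -0.9591, -0.1358], [1.0, 0.0016, -0.0004, 0.0006], [0.0014, -0.9591, -0.283, -0.074], [0.0, 0.0, 0.0, 1.0]] 64.22553672160305
['color', 'fov_y', 'cx', 'cy', 'tool_from_camera'] 0.011
```

View pics/top0.png

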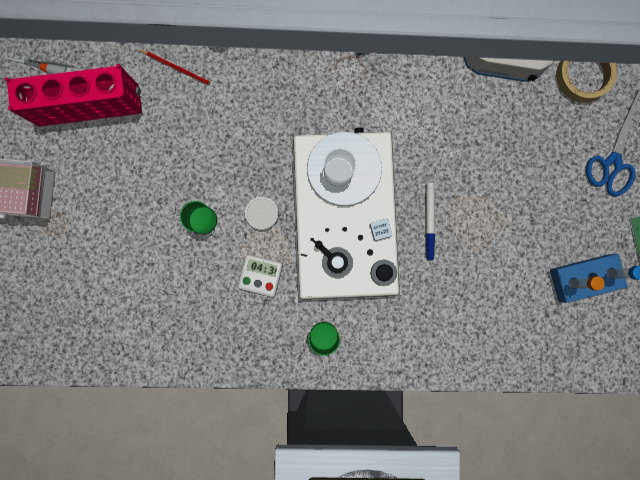

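View pics/side0.png

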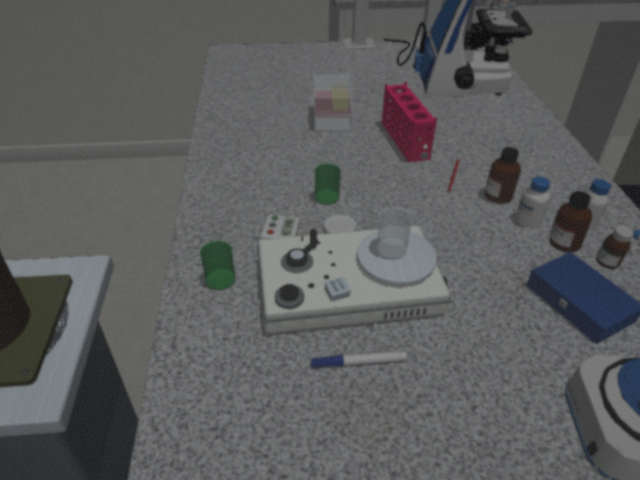

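Top view: stirrer from (295,135) to (398,298). The selector hub is at (337,262) and its post top near (315,241), so the arm covers dot one. The bar is at (304,255), the visible dots at (327,229), (344,229), (361,237) and (370,252), the button at (384,272), the coverslip box at (380,230) and the beaker at (339,170). The green cups at (199,217) and (323,338) are decoys, and the blue box with knobs at (590,278) is a distractor. One close crop to check the choice.

Run:
```python
import cv2
a=cv2.imread("pics/top0.png")[205:305,285:405];b=cv2.imread("pics/side0.png")[220:330,250:370]
a=cv2.resize(a,(720,600),interpolation=cv2.INTER_CUBIC)
cv2.imwrite("pics/c1.png",a)
```

```text
(no output)
```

View pics/c1.png

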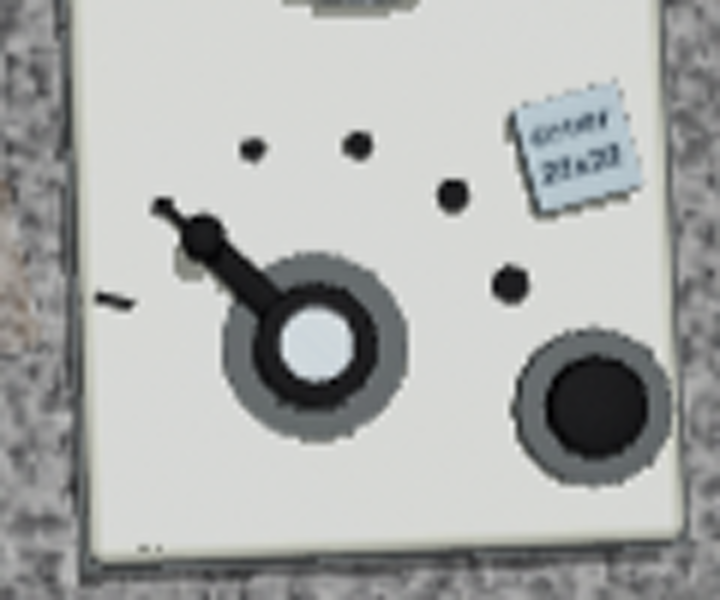

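The crop confirms the arm is at speed one: the post is at crop (203,240) and dot one at (163,207) just beyond it. Dot four is at (453,195) and the button at (597,407).

```bash
cat > h.py <<'E'
import numpy as np
from scipy.optimize import least_squares
from scipy.spatial.transform import Rotation as R
def proj(d,P):
    E=d["extrinsics"];c=np.asarray(P)@E[:3,:3].T+E[:3,3];f=240/np.tan(np.radians(d["fov_y"]/2))
    return np.c_[d["cx"]+f*c[:,0]/-c[:,2],d["cy"]+f*c[:,1]/c[:,2]]
def ray(d,uv,z):
    return least_squares(lambda p:(proj(d,[[p[0],p[1],z]])[0]-uv),[.5,0]).x
E
python3 - <<'E'
from h import *
from plant import r
t=r.snapshot("top");s=r.snapshot("side")
pol=lambda a,rr,z:[-.08+rr*np.cos(np.radians(a)),.018+rr*np.sin(np.radians(a)),z]
M=np.array([pol(75-30*k,.057,.05) for k in range(6)]+[[-.08,.018,.065],pol(45,.042,.086),[-.14,.085,.05],[-.14,-.085,.05]])
C=np.array([[115,300],[163,207],[253,149],[358,145],[453,195],[511,285],[317,344],[203,238],[92,555],[683,537]])
uv=(C+.5)/6-.5+[285,205]
def W(p,M):
    c,s_=np.cos(p[2]),np.sin(p[2]);return np.c_[c*M[:,0]-s_*M[:,1]+p[0],s_*M[:,0]+c*M[:,1]+p[1],M[:,2]]
q=least_squares(lambda p:(proj(t,W(p,M))-uv).ravel(),[.55,0,0]);p=q.x
print("pose",p,np.degrees(p[2]));print(np.round(proj(t,W(p,M))-uv,2).tolist())
S=np.array([[-.08,.018,.065],pol(45,.042,.086)])
print("side pred hub, post",proj(s,W(p,S)), "seen (297,257),(313,233)")
b=ray(t,(np.array([597,407])+.5)/6-.5+[285,205],.068);d=b-p[:2];c_,s_=np.cos(p[2]),np.sin(p[2])
print("button",b,"stirrer",c_*d[0]+s_*d[1],-s_*d[0]+c_*d[1],"side",proj(s,[[*b,.068]]),"seen 290,294")
print("axis",W(p,S)[0],"beaker",ray(t,[339,165],.128),"plate",W(p,np.array([[.075,0,.064]])))
print(R.from_quat(r.get_state()["eef_rot"]).as_matrix().round(3))
E
```

```text
pose [0.54963177 0.04373476 0.05749541] 3.294244499769243
[[-0.26, -0.34], [0.0, -0.53], [-0.02, -0.31], [0.17, -0.35], [0.04, -0.48], [-0.08, -0.53], [-0.13, -0.44], [-0.01, -0.98], [-1.89, 2.62], [2.18, 1.32]]
side pred hub, post [[295.92673541 255.21176538]
 [312.24402157 230.97272638]] seen (297,257),(313,233)
button [ 0.45208846 -0.01928799] stirrer -0.10100364481358202 -0.05731340151532573 side [[287.30121892 289.98356374]] seen 290,294
axis [0.46872961 0.05710792 0.065     ] beaker [0.61519651 0.05881   ] plate [[0.62450784 0.04804454 0.064     ]]
[[-0.     0.219 -0.976]
 [ 0.001 -0.976 -0.219]
 [-1.    -0.001  0.   ]]
```

>>> drive_tool(
  deltas=[
    [[0,0,0],[0,-2,-3],0],
    [[0,0,0],[0,-2,-3],0],
    [[0,0,0],[0,-2,-3],0],
    [[0,0,0],[0,-2,-3],0],
    [[0,0,0],[0,-2,-3],0],
    [[0,0,0],[0,-2,-3],0],
    [[0,0,0],[0,-2,-3],0],
    [[0,0,0],[0,-2,-3],0],
    [[0,0,0],[0,-2,-3],0],
    [[0,0,0],[0,-2,-3],0],
    [[0,0,0],[0,-2,-3],0],
    [[0,0,0],[0,-2,-3],0],
  ],
  force=20,
)

```text
clock: 1.25
tool_pos: [0.4366, -0.2954, 0.2498]
eef_rot: [0.703, 0.078, -0.703, 0.078]
contact_force: [0.3, -0.9, 0.4]
opening: 0.113
```

>>> drive_tool(
  deltas=[
    [[0,0,0],[0,-2.6,-0.6],0],
    [[0,0,0],[0,-2.6,-0.6],0],
    [[0,0,0],[0,-2.6,-0.6],0],
    [[0,0,0],[0,-2.6,-0.6],0],
    [[0,0,0],[0,-2.6,-0.6],0],
    [[0,0,0],[0,-2.6,-0.6],0],
    [[0,0,0],[0,-2.6,-0.6],0],
    [[0,0,0],[0,-2.6,-0.6],0],
    [[0,0,0],[0,-2.6,-0.6],0],
    [[0,0,0],[0,-2.6,-0.6],0],
    [[0,0,0],[0,-2.6,-0.6],0],
    [[0,0,0],[0,0,0],0],
  ],
)

```text
clock: 2.25
tool_pos: [0.4377, 0.0025, 0.2499]
eef_rot: [0.703, 0.082, -0.702, 0.08]
contact_force: [-0.3, -0.6, -0.1]
opening: 0.003
```

Run:
```python
from h import *
from plant import r
import cv2
s=r.get_state();d=r.snapshot("wrist");cv2.imwrite("pics/w1.png",d["color"][...,::-1])
np.savez("w1.npz",p=s["tool_pos"],q=s["eef_rot"],T=d["tool_from_camera"],f=d["fov_y"],c=[d["cx"],d["cy"]])
```

```text
(no output)
```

View pics/w1.png

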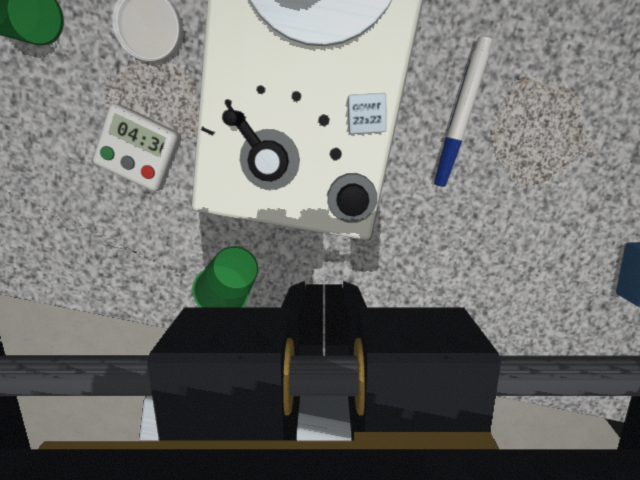

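The wrist view shows the hub at (267,161), post (232,117), bar (208,131), dots two to five at (261,90), (296,96), (324,120) and (336,154), and the button at (353,200). The fingers are shut.

Run:
```python
from h import *
from plant import r
t=r.snapshot("top");w=np.load("w1.npz")
X=np.eye(4);X[:3,:3]=R.from_quat(w["q"]).as_matrix();X[:3,3]=w["p"]
wd=dict(extrinsics=np.linalg.inv(X@w["T"]),fov_y=float(w["f"]),cx=w["c"][0],cy=w["c"][1])
pol=lambda a,rr,z:[-.08+rr*np.cos(np.radians(a)),.018+rr*np.sin(np.radians(a)),z]
M=np.array([pol(75-30*k,.057,.05) for k in range(6)]+[[-.08,.018,.065],pol(45,.042,.086)])
uvt=(np.array([[115,300],[163,207],[253,149],[358,145],[453,195],[511,285],[317,344],[203,238],[597,407]])+.5)/6-.5+[285,205]
uvw=np.array([[208,131],[228,103],[261,90],[296,96],[324,120],[336,154],[267,161],[232,117],[353,200]])
def W(p):
    c,s=np.cos(p[2]),np.sin(p[2]);m=np.r_[M,[[p[3],p[4],.068]]]
    return np.c_[c*m[:,0]-s*m[:,1]+p[0],s*m[:,0]+c*m[:,1]+p[1],m[:,2]]
ft=lambda p:(proj(t,W(p))-uvt);fw=lambda p:(proj(wd,W(p))-uvw)
p0=[.55,.04,.05,-.1,-.057]
for n,f in(("top",lambda p:ft(p).ravel()),("wrist",lambda p:fw(p).ravel()),("both",lambda p:np.r_[ft(p)*1.7,fw(p)].ravel())):
    p=least_squares(f,p0).x;print(n,p.round(4),"axis",W(p)[6],"button",W(p)[8]);
    if n!="top":print(np.round(fw(p),1).tolist())
```

```text
top [ 0.5489  0.0438  0.0599 -0.1004 -0.0572] axis [0.46792219 0.05696262 0.065     ] button [ 0.45208846 -0.01928799  0.068     ]
wrist [ 0.5508  0.0436  0.0558 -0.0992 -0.0574] axis [0.4699152  0.05712241 0.065     ] button [ 0.45495027 -0.01924753  0.068     ]
[[0.1, -0.1], [0.6, -0.3], [0.3, -0.3], [0.8, 0.2], [0.1, 0.1], [-0.1, -0.3], [0.8, 0.3], [-2.3, 0.5], [0.0, 0.0]]
both [ 0.55    0.0437  0.0572 -0.0998 -0.0574] axis [0.46911392 0.05709051 0.065     ] button [ 0.45368555 -0.01928797  0.068     ]
[[-0.0, 1.0], [0.4, 0.7], [0.1, 0.7], [0.5, 1.1], [-0.1, 1.0], [-0.3, 0.5], [0.6, 1.3], [-2.5, 1.6], [-0.3, 1.4]]
```

>>> drive_tool(
  deltas=[
    [[0,0,0],[0,-2.6,-1.3],0],
    [[0,0,0],[0,-2.6,-1.3],0],
    [[0,0,0],[0,-2.6,-1.3],0],
    [[0,0,0],[0,-2.6,-1.3],0],
    [[-6,0,0],[0,0,0],0],
    [[-6,0,0],[0,0,0],0],
    [[0,0,0],[3,0,0],0],
    [[0,0,0],[3,0,0],0],
    [[0,0,0],[3,0,0],0],
    [[0,0,0],[3,0,0],0],
    [[0,0,0],[3,0,0],0],
    [[0,0,0],[0,0,0],0],
  ],
)

```text
clock: 3.35
tool_pos: [0.463, 0.1071, 0.0955]
eef_rot: [-0.688, -0.15, 0.694, -0.151]
contact_force: [-0.5, -0.0, 0.6]
opening: 0.004
```

```bash
cat >> h.py <<'E'
def rel(r,goal,head):
    s=r.get_state();m=R.from_quat(s["eef_rot"]).as_matrix()
    h=np.degrees(np.arctan2(m[1,1],m[0,1]))
    print("clk",s["clock"],"pos",s["tool_pos"].round(4),"F",s["contact_force"].round(1),"head",h.round(1),"x",m[:,0].round(3),"turn_x",round(h-head,1),"shift_cm",(m.T@(np.array(goal)-s["tool_pos"])*100).round(2))
E
python3 - <<'E'
from h import *
from plant import r
import cv2
rel(r,[.467,.115,.081],-65)
A=np.array([.469,.057])
for k,h in((1,-65),(2,-80),(3,-95),(3.75,-107)):
    a=np.radians(78.3-30*k);n=np.radians(h);print(k,(A+.042*np.array([np.cos(a),np.sin(a)])-.018*np.array([np.cos(n),np.sin(n)])).round(4))
d=r.snapshot("side");cv2.imwrite("pics/s1.png",cv2.resize(d["color"][170:350,200:440,::-1],(800,600)))
E
```

```text
clk 3.35 pos [0.463  0.1071 0.0955] F [-0.5 -0.   0.6] head -65.5 x [-0.008 -0.004 -1.   ] turn_x -0.5 shift_cm [ 1.44 -0.55 -0.7 ]
1 [0.4893 0.1047]
2 [0.5058 0.0879]
3 [0.5117 0.0664]
3.75 [0.509  0.0506]
```

View pics/s1.png

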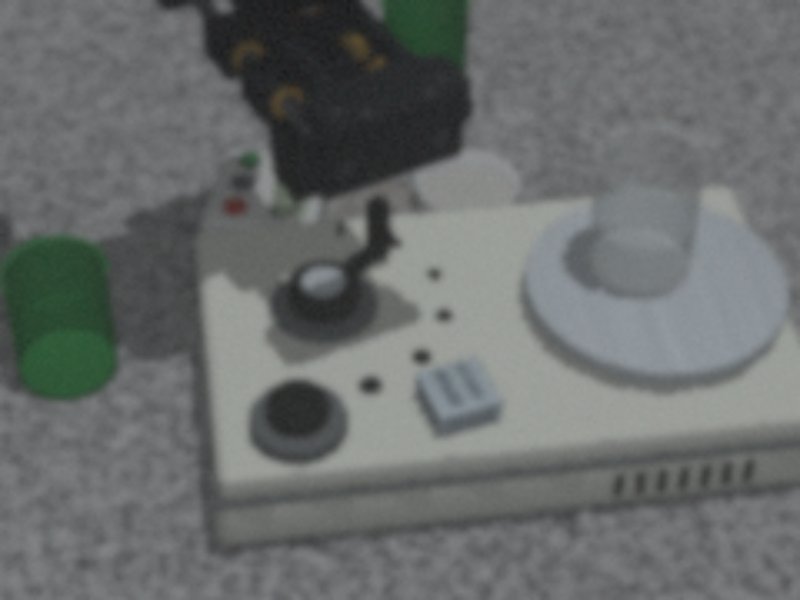

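Side view: everything is in place. The gripper stands left of the post at crop (378,235), and the button collar is low. Next I go down beside the post and ease up to it.

>>> drive_tool(
  deltas=[
    [[0,0,0],[0,-0.1,-1.2],0],
    [[0,0,0],[0,-0.1,-1.1],0],
    [[0,0,0],[0.7,0,0],0],
    [[0,0,0],[0.7,0,0],0],
    [[0,0,0],[0,0,0],0],
    [[0,0,0],[0,0.3,0],0],
    [[0,0,0],[0,0.3,0],0],
    [[0,0,0],[0,0.2,0],0],
    [[0,0,0],[0,0.2,0],0],
    [[0,0,0],[0,0.2,0],0],
    [[0,0,0],[0,0.2,0],0],
    [[0,0,0],[0,0,0],0],
  ],
)

```text
clock: 4.4
tool_pos: [0.4911, 0.109, 0.0858]
eef_rot: [0.691, 0.152, -0.691, 0.151]
contact_force: [-0.8, 2.1, 0.2]
opening: 0.002
```

Run:
```python
from h import *
from plant import r
rel(r,[.4893,.1047,.081],-65)
```

```text
clk 4.4 pos [0.4911 0.109  0.0858] F [-0.8  2.1  0.2] head -65.3 x [-0.     0.001 -1.   ] turn_x -0.3 shift_cm [0.47 0.31 0.34]
```

>>> drive_tool(
  deltas=[
    [[1.5,0,0],[0.02,0.2,-0.1],0],
    [[1.5,0,0],[0.02,0.2,-0.1],0],
    [[1.5,0,0],[0.02,0.2,-0.1],0],
    [[1.5,0,0],[0.02,0.2,-0.08],0],
    [[1.5,0,0],[0.02,0.2,-0.08],0],
    [[1.5,0,0],[0.02,0.2,-0.08],0],
    [[1.5,0,0],[0.02,0.2,-0.08],0],
    [[1.5,0,0],[0.02,0.2,-0.08],0],
    [[0,0,0],[0,0,0],0],
    [[0,0,0],[0,0,0],0],
  ],
)

```text
clock: 5.23
tool_pos: [0.5031, 0.095, 0.084]
eef_rot: [-0.703, -0.077, 0.703, -0.078]
contact_force: [-0.1, -1.4, 0.4]
opening: 0.008
```

Run:
```python
from h import *
from plant import r
import cv2
rel(r,[.5052,.0914,.083],-80)
rel(r,[.512,.0699,.083],-95)
d=r.snapshot("wrist");cv2.imwrite("pics/w2.png",d["color"][...,::-1])
d=r.snapshot("side");cv2.imwrite("pics/s2.png",cv2.resize(d["color"][170:350,200:440,::-1],(800,600)))
```

```text
clk 5.2333 pos [0.5031 0.095  0.084 ] F [-0.1 -1.4  0.4] head -77.4 x [-0.    -0.001 -1.   ] turn_x 2.6 shift_cm [ 0.11  0.4  -0.12]
clk 5.2333 pos [0.5031 0.095  0.084 ] F [-0.1 -1.4  0.4] head -77.4 x [-0.    -0.001 -1.   ] turn_x 17.6 shift_cm [ 0.11  2.65 -0.32]
```

View pics/s2.png

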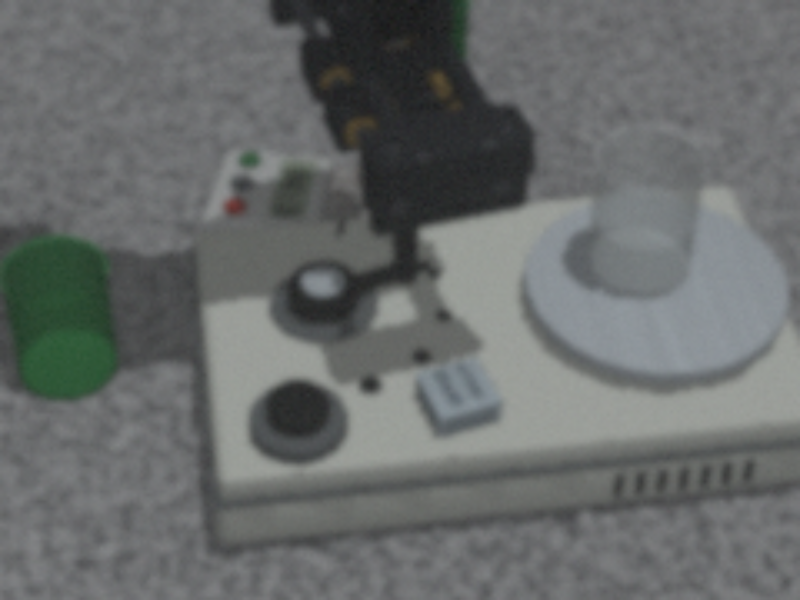

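Selector at two: the arm lies over dot two, and dots three to five are clear at crop (442,314), (422,356) and (371,384). Next click.

>>> drive_tool(
  deltas=[
    [[1.4,0,0],[0.02,0.2,-0.08],0],
    [[1.4,0,0],[0,0.2,-0.08],0],
    [[1.4,0,0],[0,0.2,-0.08],0],
    [[1.4,0,0],[0,0.2,-0.08],0],
    [[1.4,0,0],[0,0.2,-0.06],0],
    [[1.4,0,0],[0,0.2,-0.06],0],
    [[1.4,0,0],[0,0.2,-0.06],0],
    [[1.4,0,0],[0,0.2,-0.06],0],
    [[1.4,0,0],[0,0.2,-0.06],0],
    [[0,0,0],[0,0,0],0],
    [[0,0,0],[0,0,0],0],
  ],
)

```text
clock: 6.25
tool_pos: [0.5116, 0.0775, 0.0839]
eef_rot: [0.707, -0.001, -0.707, 0.0]
contact_force: [-0.4, 0.0, 1.0]
opening: 0.004
```

Run:
```python
from h import *
from plant import r
import cv2
rel(r,[.511,.0765,.083],-90)
rel(r,[.5109,.0587,.083],-104)
d=r.snapshot("side");cv2.imwrite("pics/s3.png",cv2.resize(d["color"][210:330,250:410,::-1],(640,480)))
```

```text
clk 6.25 pos [0.5116 0.0775 0.0839] F [-0.4  0.   1. ] head -90.0 x [ 0.    -0.001 -1.   ] turn_x -0.0 shift_cm [0.09 0.1  0.06]
clk 6.25 pos [0.5116 0.0775 0.0839] F [-0.4  0.   1. ] head -90.0 x [ 0.    -0.001 -1.   ] turn_x 14.0 shift_cm [0.1  1.88 0.06]
```

View pics/s3.png

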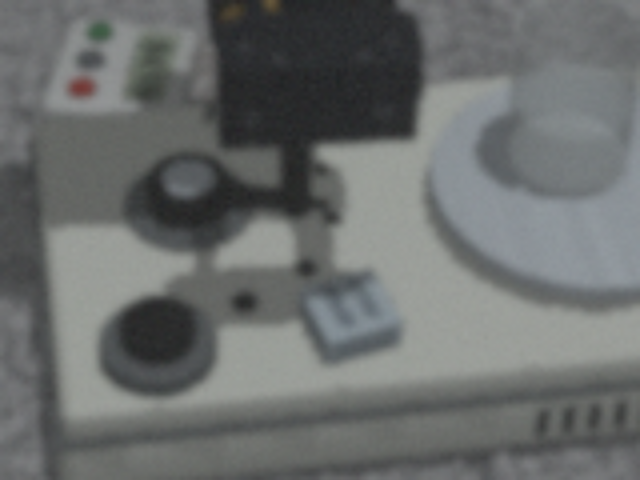

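Selector at three: only dot four (305,268) and dot five (245,300) remain beyond the arm. Last click, more slowly.

>>> drive_tool(
  deltas=[
    [[1.4,0,0],[0,0.2,-0.03],0],
    [[1.4,0,0],[0,0.2,-0.02],0],
    [[1.4,0,0],[0,0.2,-0.01],0],
    [[1.4,0,0],[0,0.2,0],0],
    [[1.4,0,0],[0,0.2,0],0],
    [[1.4,0,0],[0,0.2,0],0],
    [[1.4,0,0],[0,0.2,0],0],
    [[1.4,0,0],[0,0.15,0],0],
    [[1.4,0,0],[0,0.15,0],0],
    [[1.4,0,0],[0,0.15,0],0],
    [[0,0,0],[0,0.15,0],0],
    [[0,0,0],[0,0,0],0],
  ],
)

```text
clock: 7.3
tool_pos: [0.5091, 0.0575, 0.0838]
eef_rot: [-0.701, 0.087, 0.702, 0.086]
contact_force: [0.4, 0.1, 0.4]
opening: 0.009
```

Run:
```python
from h import *
from plant import r
import cv2
rel(r,[.5095,.0552,.083],-104)
d=r.snapshot("side");cv2.imwrite("pics/s4.png",cv2.resize(d["color"][210:330,250:410,::-1],(640,480)))
```

```text
clk 7.3 pos [0.5091 0.0575 0.0838] F [0.4 0.1 0.4] head -104.0 x [-0.001 -0.001 -1.   ] turn_x -0.0 shift_cm [ 0.08  0.22 -0.1 ]
```

View pics/s4.png

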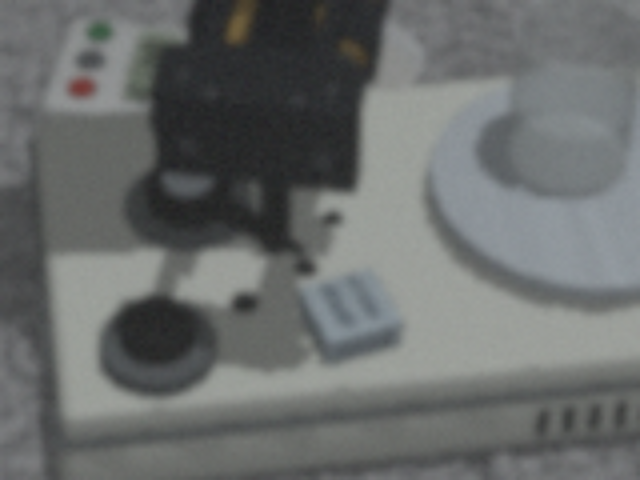

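The arm now points at dot four (305,268), dot five (245,302) is clear, and the force is gone. Retreat, rise and move over the button, then verify from the wrist.

>>> drive_tool(
  deltas=[
    [[0,0,0],[0,-1,0],0],
    [[0,0,0],[0,-1,0],0],
    [[0,0,0],[-3,0,0],0],
    [[0,0,0],[-3,0,0],0],
    [[0,0,0],[-3,0,0],0],
    [[0,0,0],[-3,0,0],0],
    [[0,0,0],[0,2.7,0.9],0],
    [[0,0,0],[0,2.7,0.9],0],
    [[0,0,0],[0,2.7,0.9],0],
    [[0,0,0],[0,2.7,0.9],0],
    [[0,0,0],[0,0,0],0],
    [[0,0,0],[0,0,0],0],
  ],
)

```text
clock: 8.35
tool_pos: [0.4533, -0.0182, 0.2041]
eef_rot: [-0.702, 0.086, 0.702, 0.086]
contact_force: [0.2, 0.2, 0.2]
opening: 0.003
```

Run:
```python
from h import *
from plant import r
import cv2
rel(r,[.4535,-.0193,.100],-104)
d=r.snapshot("wrist");cv2.imwrite("pics/w5.png",d["color"][...,::-1])
```

```text
clk 8.35 pos [ 0.4533 -0.0182  0.2041] F [0.2 0.2 0.2] head -104.0 x [-0. -0. -1.] turn_x -0.0 shift_cm [10.41  0.1  -0.04]
```

View pics/w5.png

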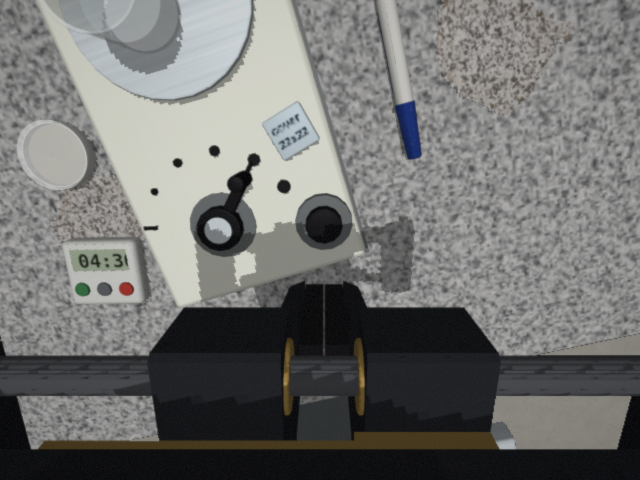

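Selector confirmed at four: bar (150,228), dots one to three at (154,191), (178,162) and (214,150), the arm on dot four (254,159), and dot five free at (284,186). Now the button.

>>> drive_tool(
  deltas=[
    [[0,0,0],[3.5,0.1,0],0],
    [[0,0,0],[3.5,0,0],0],
    [[0,0,0],[3.5,0,0],0],
    [[0,0,0],[1,0,0],0],
    [[0,0,0],[0.3,0,0],0],
    [[0,0,0],[0.3,0,0],0],
    [[0,0,0],[0.2,0,0],0],
    [[0,0,0],[0,0,0],0],
    [[0,0,0],[0,0,0],0],
  ],
)

```text
clock: 9.15
tool_pos: [0.4542, -0.0188, 0.0818]
eef_rot: [0.703, -0.086, -0.701, -0.086]
contact_force: [0.0, 1.0, 0.0]
opening: 0.003
```

>>> drive_tool(
  deltas=[
    [[0,0,0],[0.2,0,0],0],
    [[0,0,0],[0.2,0,0],0],
    [[0,0,0],[0.2,0,0],0],
    [[0,0,0],[0,0,0],0],
    [[0,0,0],[0,0,0],0],
  ],
)

```text
clock: 9.57
tool_pos: [0.4542, -0.019, 0.0751]
eef_rot: [0.702, -0.086, -0.701, -0.086]
contact_force: [0.5, 0.9, 4.6]
opening: 0.002
```

>>> drive_tool(
  deltas=[
    [[0,0,0],[0.1,0,0],0],
    [[0,0,0],[0.1,0,0],0],
    [[0,0,0],[0.1,0,0],0],
    [[0,0,0],[0,0,0],0],
    [[0,0,0],[0,0,0],0],
  ],
)

```text
clock: 9.98
tool_pos: [0.4542, -0.019, 0.0732]
eef_rot: [0.703, -0.086, -0.701, -0.086]
contact_force: [-0.8, 0.8, 20.4]
opening: 0.002
```

20 N at tip height 62 mm means the button is on its stop. Release and rise.

>>> drive_tool(
  deltas=[
    [[0,0,0],[-0.5,0,0],0],
    [[0,0,0],[-1,0,0],0],
    [[0,0,0],[-3,0,0],0],
    [[0,0,0],[-3,0,0],0],
    [[0,0,0],[-3,0,0],0],
    [[0,0,0],[-3,0,0],0],
    [[0,0,0],[0,2,2],0],
    [[0,0,0],[0,2,2],0],
    [[0,0,0],[0,2,2],0],
    [[0,0,0],[0,0,0],0],
    [[0,0,0],[0,0,0],0],
    [[0,0,0],[0,0,0],0],
  ],
)

```text
clock: 10.98
tool_pos: [0.381, -0.0626, 0.207]
eef_rot: [0.702, -0.086, -0.702, -0.086]
contact_force: [0.6, 0.5, -1.0]
opening: 0.005
```

Run:
```python
from h import *
from plant import r
import cv2
rel(r,[.4535,-.0193,.100],-104)
a=r.snapshot("wrist")["color"][...,::-1];b=r.snapshot("side")["color"][...,::-1]
cv2.imwrite("pics/f.png",np.hstack([cv2.resize(a[:320],(400,200)),cv2.resize(b[190:350,230:470],(400,267))[:200]]) if 0 else np.vstack([cv2.resize(a[:320],(600,300)),cv2.resize(b[200:340,240:460],(471,300),interpolation=cv2.INTER_CUBIC).copy() if 0 else cv2.resize(b[200:350,220:520],(600,300),interpolation=cv2.INTER_CUBIC)]))
```

```text
clk 10.9833 pos [ 0.381  -0.0626  0.207 ] F [ 0.6  0.5 -1. ] head -104.0 x [ 0.  0. -1.] turn_x 0.0 shift_cm [10.7  -5.95 -5.99]
```

View pics/f.png

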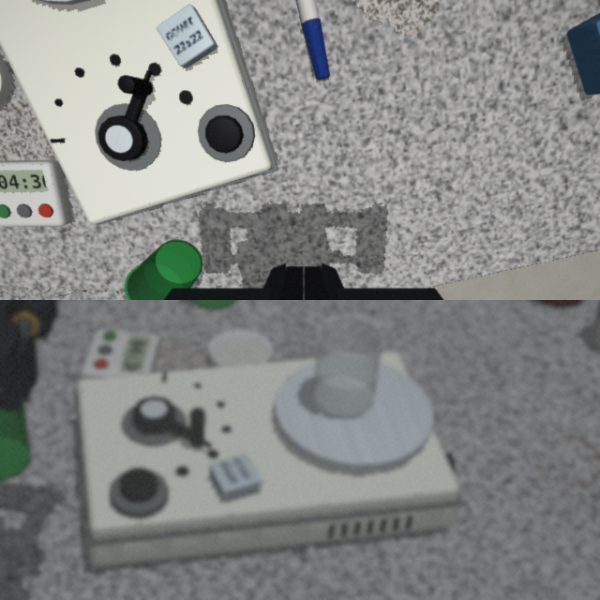

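The arm lies on dot four at (154,69) in the wrist view, with dot five clear at (186,97). The button is up, and the box, beaker, timer, dish and marker are in place. The robot touches nothing.

```bash
python3 -c "
from plant import r
print(r.finish_job())"
```

```text
the job is handed in; nothing more can be done
None
```

The selector is on speed four and the start button has been pressed and released. The job was handed in at about 11 s of the 48 s allowed.

- **Selector:** It started at one. I pushed the post from the side with shut fingers through two and three to four, checking a picture after each click. The last force readings at the post were about 2 N. A wrist picture before the press and another after it showed the arm on dot four and dot five clear.
- **Button:** I pressed it only after confirming four. At 62 mm fingertip height the force rose to 20 N, so it was on its stop. That is more than the 5 N needed but under the limits. I then released it, and the last pictures show it up.
- **Surroundings:** The beaker, coverslip box, timer, dish and marker look unmoved by eye, and the gripper was clear of everything. I did not measure their positions again.
- **Disagreement:** The top and wrist cameras put the stirrer about 2 mm apart and the button about 3 mm apart. I used positions fitted to both.

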